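# Stand the leaning kiln prop and lay the shelf strip

## Robot

A 6-joint arm with a two-finger parallel gripper is mounted at the origin on the work surface. World frame = base frame: x ahead of the robot, y to its left, z up, the work surface at z = 0. Lengths are in m, angles in rad, forces in N, time in s.
With the tool pointing down it reaches from about 0.375 to 0.9 m from the base axis. Payload 3.1 kg.
Tool frame: the origin (TCP) lies where the fingers leave the gripper's body, on its centre line; the fingertips stand 73 mm ahead of it and the grasp point (between the pads) lies 54 mm ahead of it; z points along the fingers, y is the line along which they close (so a half turn about z gives the same grasp; the last joint's range is limited). The gripper opens to 85 mm and grips with 20 to 120 N. Pads are 22 mm wide; open, the fingers measure 114 mm over their backs; the gripper's body (76 mm by 85 mm) begins 54 mm behind the grasp point. The pads swing forward as they close: fully open they stand 13 mm farther back than shut.
Start: joints at [-1.335, 0.527, 1.433, -0, 1.181, -0.178], TCP at [0.251, -0.572, 0.304] pointing down, gripper open.
Joint ranges: [-3.08, 3.08], [-0.75, 2.2], [0.22, 2.44], [-1.43, 4.57], [0, 2.65], [-2.85, 2.85]. Speed limits (rad/s): [2.79, 2.79, 3.14, 3.14, 3.14, 3.14].

## Interface

Orientations are given as a unit quaternion [x, y, z, w].
In Python, from station import manip gives the robot as it stands.
- The arm moves only by the shell command python3 -m crank 'ROWS' [FORCE]. ROWS is JSON, a list of rows, each an object with "dp": the shift along the tool's x, y, z normalised to -1 to 1, where 1 is 50 cm, a list of three; "delta_rot": the turn, a rotation vector about the tool's x, y, z normalised to -1 to 1, where 1 is 2 pi rad, a list of three; "fingers": the opening, from -1 (shut) to 1 (fully open). A call has 1 to 12 rows; each row shifts and turns the commanded pose from where the row before left it, along the tool's axes as they then stand; what a row does not reach is not made up. A row lasts 1/12 s, in which the tool goes at most 41.7 mm and 7.16 degrees, less where a joint would pass 70% of its speed; a pose out of reach is approached as far as the arm can. A call with a number of a shift or a turn outside -1 to 1 is refused whole. A call with a gripper value outside its range is refused whole. The fingers move at their own pace and stop on an object; FORCE is the grip in N (left out, the last holds). Time passes only in rows, so rows that do not move let the fingers close. It gives the time, the measured TCP pose, the force, the opening and the grip force at its end, in the units of the state.
- manip.sense(): the state, without advancing time (a new reading comes with each control period).
- manip.snapshot(name): name is "scene" or "top" or "wrist"; returns (picture, depth): 384x512x3 uint8, red, green, blue; 384x512 float32, m along the optical axis (not along the pixel's ray), 0 where there is no reading.
- manip.camera_model(name): a dict with "fx", "fy", "cx", "cy" (pixels), "k1" (the pictures are not rectified: a ray, as slopes to the right and down, at radius r is drawn at 1 + k1 r^2 times it, then the intrinsics apply), "origin" and "attitude" of the camera in the world. Camera axes: x right, y up, looking along -z (the intrinsics and any distortion apply to the point x, -y, -z); pixel columns grow to the right and rows downward; lengths in m; the calibration is good to about 2 mm. A picture is of the moment at which its call begins: read the wrist's pose just before it. camera_model takes no time and is no camera call; for the wrist camera it gives the pose at the moment of the call.
- manip.sign_off(): hands the job in; it is judged then, once.
The state is a dict: "t": time; "q": joint angles; "qd": joint speeds; "tau": joint torques, N m; "tcp_pos": TCP position; "tool_rot": TCP orientation; "force": force on the tool from outside, world axes, zero at the start; "ft_torque": the same for the moment, N m; "finger_gap": opening from 0.0 (shut) to 1.0 (fully open); "gripper_force": force on a finger pad.
Only numpy, scipy, OpenCV 4.12 (cv2) and the standard library are available. Lean on these libraries where they do the work, as an engineer would, in place of code of your own. Each camera call takes 0.05 s, during which the arm holds its last target. There are 200 camera calls.

## Task

Get the next kiln level ready: one kiln prop is leaning on the firebrick, askew in its flared foot. Tip it upright where it is so that it drops home in the foot, then bed it with a firm, steady push straight down on its top (about 15 N); old props chip easily, so push it with closed fingers, never grip it hard or lift it out of the foot. Then lay the top shelf strip of the pile level, centred and square across the tops of both props, let go, and leave the beaker and other ware undisturbed.

Things in the scene. Friction and masses are not known exactly. Their poses are not given: they have to be found in the camera images.
- setter: Fixed kiln setting: tan base shelf 230 x 300 x 15 mm, raised 0 to 12 mm on bearers, with two flared feet and a firebrick. Origin on the shelf's underside, midway between the feet; x from the feet to the firebrick, y along the row of feet, z up; heights below count from here. Feet: round tan cups at x = 0, y = +70 and -70 mm, 82 mm wide, rim at 67 mm.
- foot_left (a point): Centre of the bore floor of the foot at setter y = +70 mm, at height 23 mm. Bore 43 mm wide up to height 49 mm, then a cone to the rim, 70 mm wide inside. Rigid and rough: a prop that is drawn up askew wedges in the bore and does not sink by its own weight.
- foot_right (a point): The same for the foot at setter y = -70 mm.
- brick_edge (a point): Middle of the firebrick's top edge that faces the feet: at setter x = 62 mm, y = 0, height 129 mm. The cream brick stands on edge on the base shelf: 64 mm thick from here in +x, 230 mm long in y, 114 mm high.
- prop: The prop that starts leaning: tan round ceramic rod, 40 mm diameter, 170 mm long, about 0.36 kg, rigid and brittle (over 40 N chips it). Lower end askew in the left or right foot; it leans 23 to 30 degrees towards the brick's edge, up to 25 degrees to either side of setter +x. Origin on its axis 8.9 mm above its underside, z along it to the top.
- prop_bottom (a point): Centre of the leaning prop's underside.
- prop_top (a point): Centre of the leaning prop's top end; at the start 60 to 70 mm of the prop reach past the brick's edge with free space behind. When the prop is home this point is at height 193 mm over the setter's origin; a slow push of 8 to 40 N down on it, kept up for a moment, beds the prop.
- prop2: The other kiln prop, equal in shape, already standing loose and fully home in the other foot; same axes.
- prop2_top (a point): Centre of the standing prop's top end, at height 193 mm over the setter's origin.
- pile: Fixed pile of three tan shelf strips of 200 x 52 mm, 36 mm high. Origin under its centre on the table, x along the strips.
- strip: Loose ceramic shelf strip, 200 x 56 x 12 mm, about 0.26 kg, lying flat on the pile. Origin at the centre of its underside, x along its length, y across its width, z up.
- beaker: Bisque beaker, a bystander: 52 mm wide, 82 mm high, standing on the base shelf between the two feet. Origin at the centre of its underside.
- wash_jar: White lidded jar, a bystander: 72 mm wide, 85 mm high. Origin at the centre of its underside.
- bowl: Bisque bowl, a bystander: 110 mm wide, 50 mm high. Origin at the centre of its underside.
Mind the look-alikes: they are no part of the job. Several things have the shape of the strip; the one meant has the colours described above. Leave any purple look-alike of the prop alone.

How it is judged:
On the way, in this order (a step that is already met when the one before it is completed fails the run):
1. the leaning prop stands upright and fully home in its foot ((distance between prop_bottom and foot_left below 0.004 m or distance between prop_bottom and foot_right below 0.004 m) and angle between prop's own z axis and vertical below 0.05 rad), for 0.2 s.
2. it is bedded: pressed from above with over 8 N while it stands home (all of step 1 and contact force between the fingers and prop above 8 N and z of the grasp point in the frame of setter above 0.19 m), for 0.2 s.
At the end, for the whole second after the job is handed in: Both props upright within 3 degrees, the one that leaned seated within 4 mm of its bore floor centre; the strip at rest on both, level within 3 degrees, underside 188 to 198 mm over the setter's origin, centred within 14 mm across and 20 mm along the row, square within 8 degrees (all of step 1 and angle between each of prop2, strip's own z axis and vertical below 0.05 rad and contact force between strip and prop above 0.2 N and contact force between strip and prop2 above 0.2 N and angle between the x axis of strip and the y axis of setter, either way round below 0.14 rad and x of strip in the frame of setter between -0.014 and 0.014 m and y of strip in the frame of setter between -0.02 and 0.02 m and z of strip in the frame of setter between 0.188 and 0.198 m and linear speed of strip below 0.02 m/s); the robot touches nothing.
It fails at once if the fingers press or squeeze the leaning prop with more than 40 N (contact force between the fingers and prop above 40 N).
It fails at once if the leaning prop is lifted out of its foot (its underside more than 80 mm above the setter's origin) or falls over (z of prop_bottom in the frame of setter above 0.08 m or angle between prop's own z axis and vertical above 0.8 rad).
It fails at once if the standing prop is tipped by more than 0.2 rad (angle between prop2's own z axis and vertical above 0.2 rad).
It fails at once if the beaker, jar or bowl is moved by more than 15 mm (distance of any of beaker, wash_jar, bowl from where it was at the start of the episode above 0.015 m).
It also fails if it takes over 64 s, if anything falls off the work surface, if the arm or the gripper's body presses on something with over 40 N, if the wrist force passes 120 N, or if a joint passes its speed limit or range.

## Working session

There is one attempt and no reset: what is moved stays moved. The work goes in short steps, Python scripts to look and compute and a shell command to move; the robot and the scene stay as the last step left them, time stands still between calls to the robot, and variables do not carry over. Pictures are saved under pics/ and viewed, at most 10 in all, crops included, and the job is handed in when it is done.

```bash
mkdir -p pics; ls; cat > h.py <<'E'
import numpy as np, cv2
from scipy.spatial.transform import Rotation as R
from station import manip
def cam(n):
    m=manip.camera_model(n); a=np.array(m["attitude"],float)
    A=a if a.shape==(3,3) else R.from_quat(a).as_matrix()
    return m,np.array(m["origin"]),A
def rays(n,uv,cm=None):
    m,o,A=cm or cam(n); uv=np.atleast_2d(np.array(uv,float))
    d=np.stack([(uv[:,0]-m["cx"])/m["fx"],(uv[:,1]-m["cy"])/m["fy"]],1); s=d.copy()
    for _ in range(8): s=d/(1+m["k1"]*(s**2).sum(1,keepdims=True))
    return o,np.c_[s[:,0],-s[:,1],-np.ones(len(s))]@A.T
def onplane(n,uv,z,cm=None):
    o,d=rays(n,uv,cm); return o+d*((z-o[2])/d[:,2])[:,None]
def pts(n,depth,cm=None):
    h,w=depth.shape; v,u=np.mgrid[:h,:w]
    o,d=rays(n,np.c_[u.ravel(),v.ravel()],cm)
    return (o+d*depth.reshape(-1,1)).reshape(h,w,3)
E
python3 - <<'E'
from h import *
for n in("scene","top"):
    p,d=manip.snapshot(n); m,o,A=cam(n); print(n,m)
    cv2.imwrite(f"pics/{n}0.png",cv2.cvtColor(p,cv2.COLOR_RGB2BGR)); np.savez(f"{n}0.npz",p=p,d=d)
print(manip.sense())
E
```

```text
pics
scene {'fx': 448.42092557238817, 'fy': 448.42092557238817, 'cx': 262.3263762508497, 'cy': 192.99578610550293, 'k1': -0.153457379026653, 'origin': array([1.12510207, 0.42460188, 1.24617189]), 'attitude': array([0.15797437, 0.25609344, 0.80290934, 0.51458414])}
top {'fx': 349.9570020942849, 'fy': 349.9570020942849, 'cx': 254.77327196907322, 'cy': 197.12131179133175, 'k1': -0.10420147804591853, 'origin': array([0.31327688, 0.07176897, 1.12989028]), 'attitude': array([-0.06151247,  0.04116571,  0.70564082, -0.70469329])}
{'t': 0.1, 'q': array([-1.33549838e+00,  5.28411401e-01,  1.43380843e+00, -1.84469876e-05,
        1.18137792e+00, -1.78479411e-01]), 'qd': array([ 1.57597830e-03, -1.79182144e-03, -3.39146899e-03, -2.25272698e-04,
       -5.75134973e-05, -8.86235826e-04]), 'tau': array([-1.88347694e-04, -4.43304920e+01, -1.78586125e+01, -2.26395791e-04,
        3.90158864e-03, -1.31349549e-05]), 'tcp_pos': array([ 0.25120771, -0.57173217,  0.30299695]), 'tool_rot': array([ 9.78673553e-01,  2.05419258e-01, -3.70037733e-05, -1.00190034e-03]), 'force': array([ 0.12245312,  0.20766971, -0.26430198]), 'ft_torque': array([-0.00353856, -0.01435474,  0.00517174]), 'gripper_force': 0.0, 'finger_gap': 1.0013822999424318}
```

View pics/scene0.png

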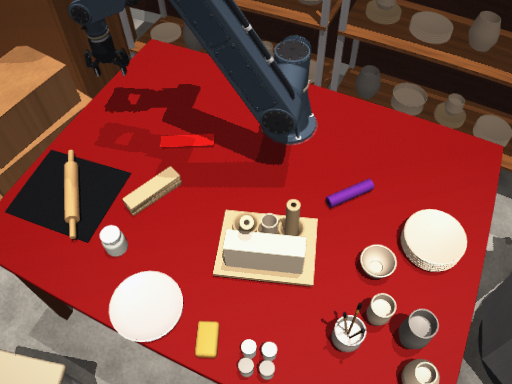

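View pics/top0.png

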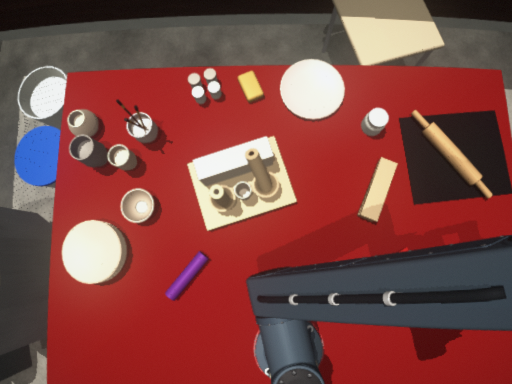

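The scene view shows the setter at (268,247). The leaning prop's top is at (246,222), in foot_right, and the standing prop is at (292,205). The top view has the same things at (242,182), (253,153) and (221,192).

Strip candidates:
- Tan strip on the pile: scene (152,190), top (378,190). This fits the description of tan ceramic on a tan pile.
- Red block: scene (187,141). It is the wrong colour.

Next I'll measure and take an enlarged crop to confirm.

```bash
python3 - <<'E'
from h import *
C=[];K=[]
for n in("top","scene"):
    f=np.load(f"{n}0.npz"); P=pts(n,f["d"]).reshape(-1,3); ok=f["d"].ravel()>0
    col=f["p"].reshape(-1,3)[ok].astype(int); P=P[ok]
    red=(col[:,0]>2.2*col[:,1]); print(n,"table z",np.median(P[red&(abs(P[:,0]-.5)<.2)&(abs(P[:,1])<.4)][:,2]))
    s=~red; P=P[s]; 
    # pile strip
    a=onplane(n,[[378,190]] if n=="top" else [[152,190]],.048)[0]; print("strip seed",a)
    g=P[(np.hypot(*(P[:,:2]-a[:2]).T)<.16)&(P[:,2]>.038)&(P[:,2]<.06)]
    r=cv2.minAreaRect(g[:,:2].astype(np.float32)); print("strip",r,np.median(g[:,2]), cv2.boxPoints(r).round(3).tolist())
    a=onplane(n,[[242,182]] if n=="top" else [[268,247]],.05)[0]; print("setter seed",a)
    l=P[np.hypot(*(P[:,:2]-a[:2]).T)<.26]
    h=np.histogram(l[:,2],bins=np.arange(0,.26,.005)); print([(round(b,3),c) for c,b in zip(*h) if c>30])
    np.save(f"l_{n}.npy",l)
f=np.load("top0.npz")["p"]; g=np.load("scene0.npz")["p"]
A=cv2.resize(f[130:240,175:415],(800,367),interpolation=3); B=cv2.resize(g[120:230,110:290],(380,232),interpolation=3)
B2=cv2.resize(g[185:295,200:330],(274,232),interpolation=3)
o=np.zeros((600,800,3),np.uint8); o[:367]=A; o[368:,:380]=B; o[368:,400:674]=B2
cv2.imwrite("pics/c.png",o[:,:,::-1])
E
```

```text
top table z -0.00025676904458626915
strip seed [ 0.49299398 -0.28460964  0.048     ]
strip ((0.5001335144042969, -0.28825730085372925), (0.05959996208548546, 0.20128607749938965), 67.60537719726562) 0.04760910386534234 [[0.3959999978542328, -0.2770000100135803], [0.5820000171661377, -0.3540000021457672], [0.6050000190734863, -0.29899999499320984], [0.4180000126361847, -0.22200000286102295]]
setter seed [0.51960079 0.14320952 0.05      ]
[(np.float64(0.0), np.int64(128)), (np.float64(0.015), np.int64(66)), (np.float64(0.02), np.int64(1725)), (np.float64(0.025), np.int64(1198)), (np.float64(0.03), np.int64(67)), (np.float64(0.04), np.int64(35)), (np.float64(0.055), np.int64(56)), (np.float64(0.06), np.int64(116)), (np.float64(0.065), np.int64(162)), (np.float64(0.07), np.int64(193)), (np.float64(0.075), np.int64(278)), (np.float64(0.08), np.int64(50)), (np.float64(0.085), np.int64(59)), (np.float64(0.09), np.int64(46)), (np.float64(0.095), np.int64(47)), (np.float64(0.1), np.int64(72)), (np.float64(0.105), np.int64(86)), (np.float64(0.11), np.int64(42)), (np.float64(0.115), np.int64(53
[... 1111 characters left out ...]
(np.float64(0.06), np.int64(112)), (np.float64(0.065), np.int64(149)), (np.float64(0.07), np.int64(238)), (np.float64(0.075), np.int64(259)), (np.float64(0.08), np.int64(120)), (np.float64(0.085), np.int64(92)), (np.float64(0.09), np.int64(101)), (np.float64(0.095), np.int64(117)), (np.float64(0.1), np.int64(93)), (np.float64(0.105), np.int64(129)), (np.float64(0.11), np.int64(83)), (np.float64(0.115), np.int64(73)), (np.float64(0.12), np.int64(81)), (np.float64(0.125), np.int64(83)), (np.float64(0.13), np.int64(138)), (np.float64(0.135), np.int64(1119)), (np.float64(0.14), np.int64(519)), (np.float64(0.195), np.int64(62)), (np.float64(0.2), np.int64(149)), (np.float64(0.205), np.int64(77))]
```

View pics/c.png

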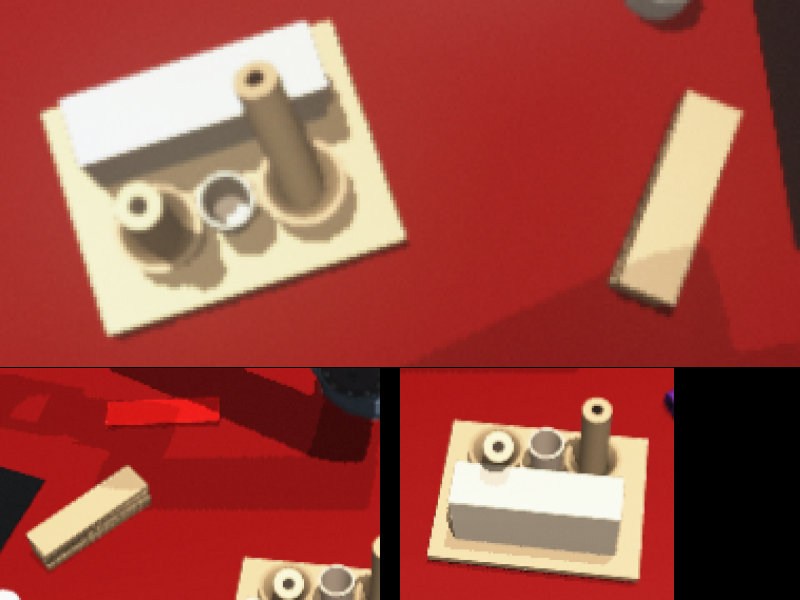

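The crop confirms it: the strip meant is the tan one on the pile, and the other is plainly red. The right prop leans on the brick, with its top at crop (258,75). Next is the setter pose and the prop axes.

```bash
cat > m.py <<'E'
from h import *
L=np.r_[np.load("l_top.npy"),np.load("l_scene.npy")]
b=L[(L[:,2]>.13)&(L[:,2]<.146)]; zb=np.median(b[:,2]); b=b[abs(b[:,2]-zb)<.003]
rb=cv2.minAreaRect(b[:,:2].astype(np.float32)); print("brick",rb,zb)
s=L[(L[:,2]>.018)&(L[:,2]<.03)]; rs=cv2.minAreaRect(s[:,:2].astype(np.float32)); print("shelf",rs,np.median(s[:,2]))
B=cv2.boxPoints(rb); e=[B[(i+1)%4]-B[i] for i in range(2)]; e=max(e,key=np.linalg.norm); yv=e/np.linalg.norm(e); yv*=np.sign(yv[1]); xv=np.array([yv[1],-yv[0]])
print("setter yaw deg",np.degrees(np.arctan2(xv[1],xv[0])))
c=np.array(rb[0])-xv*.094; c2=None
print("origin from brick",c,"shelf centre in that frame",[(np.array(rs[0])-c)@xv,(np.array(rs[0])-c)@yv])
z0=zb-.129; Z=np.eye(4)
l=np.c_[(L[:,:2]-c)@xv,(L[:,:2]-c)@yv,L[:,2]-z0]
t=l[(l[:,1]>20e-3)&(l[:,2]>.186)]; t=t[t[:,2]>.186]; print("prop2 top",len(t),(t.min(0)+t.max(0))/2,np.median(t[:,2]))
q=l[(l[:,1]<-.015)&(l[:,2]>.135)&(l[:,0]>-.02)]; print("lean pts",len(q),q.min(0),q.max(0))
# cylinder fit r=20
from scipy.optimize import least_squares
q=l[(l[:,1]<-.02)&(l[:,1]>-.12)&(l[:,2]>.085)&(l[:,2]<.26)&(l[:,0]>-.01)&(l[:,0]<.12)]
q=q[(q[:,2]>.133)|(q[:,0]<.055)]
def ax(p): d=np.array([p[2],p[3],1]); return np.array([p[0],p[1],.10]),d/np.linalg.norm(d)
def f(p):
    a,d=ax(p); w=q-a; return np.linalg.norm(w-np.outer(w@d,d),axis=1)-.02
r=least_squares(f,[.02,-.07,.5,0],loss="soft_l1",f_scale=.002); a,d=ax(r.x)
w=(q-a)@d; print("axis at z.1",a,"dir",d,"tilt",np.degrees(np.arccos(d[2])),"az",np.degrees(np.arctan2(d[1],d[0])),"med res",np.median(abs(r.fun)))
tt=np.percentile(w[abs(r.fun)<.004],99.7); T=a+d*tt; print("top",T,"bottom",T-.17*d)
for n,v in(("top",T),("bot",T-.17*d)): print(n,"world",c+v[0]*xv+v[1]*yv,v[2]+z0)
print("origin",c,z0)
E
python3 m.py
```

```text
brick ((0.538077175617218, 0.15360713005065918), (0.1474190652370453, 0.23218002915382385), 17.6063232421875) 0.13854491993387474
shelf ((0.5242542624473572, 0.14904485642910004), (0.2358102947473526, 0.30292195081710815), 17.95551872253418) 0.024583247195173463
setter yaw deg 17.606327
origin from brick [0.44848039 0.12517446] shelf centre in that frame [np.float64(0.0794446218053877), np.float64(-0.00016747594006960576)]
prop2 top 317 [0.04026299 0.07007529 0.19278694] 0.19342307081060983
lean pts 532 [ 0.06120009 -0.11243039  0.13503226] [ 0.16739852 -0.02293171  0.20411639]
axis at z.1 [ 0.02290497 -0.05487132  0.1       ] dir [0.55200787 0.02138833 0.83356454] tilt 33.533336970738034 az 2.218896468775229 med res 0.0067376436836781815
top [ 0.09574506 -0.05204903  0.20999284] bottom [ 0.00190372 -0.05568505  0.06828687]
top world [0.55548404 0.10452405] 0.21953776109798953
bot world [0.46713828 0.07267368] 0.07783178896258724
origin [0.44848039 0.12517446] 0.00954491993387474
```

```bash
python3 - <<'E'
s=open("m.py").read()
i=s.index("B=cv2"); j=s.index("z0=zb")
s=s[:i]+'''yaw=np.radians(rs[2]); xv=np.array([np.cos(yaw),np.sin(yaw)]); yv=np.array([-xv[1],xv[0]])
c=np.array(rb[0])-xv*.094
bb=np.c_[(b[:,:2]-c)@xv,(b[:,:2]-c)@yv]
k=bb[:,1]-np.median(bb[:,1]); m=bb[(k>.02)&(k<.08)&(bb[:,0]>.05)]; xr=np.percentile(m[:,0],[1,99]); yr=np.percentile(bb[bb[:,0]>xr[0]+.01][:,1],[.5,99.5])
print("brick x",xr,"y",yr)
c=c+xv*(xr.mean()-.094)+yv*yr.mean()
print("yaw",rs[2],"origin",c,"shelf centre",[(np.array(rs[0])-c)@xv,(np.array(rs[0])-c)@yv])
'''+s[j:]
open("m.py","w").write(s)
E
python3 m.py
```

```text
brick ((0.538077175617218, 0.15360713005065918), (0.1474190652370453, 0.23218002915382385), 17.6063232421875) 0.13854491993387474
shelf ((0.5242542624473572, 0.14904485642910004), (0.2358102947473526, 0.30292195081710815), 17.95551872253418) 0.024583247195173463
brick x [0.05594584 0.16531561] y [-0.11411346  0.11359646]
yaw 17.95551872253418 origin [0.46455577 0.12950993] shelf centre [np.float64(0.06281314041748234), np.float64(0.0001797327131448363)]
prop2 top 317 [0.02406195 0.0706891  0.19278694] 0.19342307081060983
lean pts 532 [ 0.04421477 -0.11261712  0.13503226] [ 0.15008122 -0.02290568  0.20411639]
axis at z.1 [ 0.04805483 -0.06186132  0.1       ] dir [0.45024525 0.09615781 0.88771217] tilt 27.412848083361077 az 12.055414221928553 med res 0.0013518832752765532
top [ 0.09702921 -0.05140198  0.19655883] bottom [ 0.02048752 -0.06774881  0.04564776]
top world [0.57270542 0.11052345] 0.20610374554124827
bot world [0.50493098 0.07137662] 0.055192677152710895
origin [0.46455577 0.12950993] 0.00954491993387474
```

```bash
sed -i 's/^z0=zb.*/c=np.array([.4869,.1373]);z0=.0095/' m.py; python3 m.py|tail -7
```

```text
prop2 top 317 [0.00040447 0.07016669 0.19283186] 0.19346799074448456
lean pts 532 [ 0.02055728 -0.11313954  0.13507718] [ 0.12642373 -0.02342809  0.20416131]
axis at z.1 [ 0.02434686 -0.0624949   0.1       ] dir [0.45250946 0.09641117 0.88653261] tilt 27.559280618601264 az 12.027535617151027 med res 0.0014432032825702594
top [ 0.07357985 -0.05200537  0.19645468] bottom [-0.00334675 -0.06839527  0.04574414]
top world [0.57292837 0.11051058] 0.2059546802450653
bot world [0.50480104 0.07120411] 0.05524413586508794
origin [0.4869 0.1373] 0.0095
```

```bash
cat > go.py <<'E'
import sys
from h import *
# args: s|w x y z(TIP) yaw(tool x, world deg or setter deg)
def delta(f,x,y,z,yaw):
    c=np.array([.4869,.1373,.0095]);A=R.from_euler("z",17.96,degrees=True)
    p=np.array([x,y,z])
    if f=="s": p=c+A.apply(p); yaw+=17.96
    p=p+[0,0,.073]
    s=manip.sense(); T=R.from_quat(s["tool_rot"]); d=T.inv().apply(p-s["tcp_pos"])/.5
    g=R.from_euler("z",yaw,degrees=True)*R.from_euler("x",180,degrees=True)
    rv=(T.inv()*g).as_rotvec()/(2*np.pi); tp=A.inv().apply(s["tcp_pos"]-[0,0,.073]-c)
    print("t",round(s["t"],2),"tip setter",tp.round(4),"force",s["force"].round(1),"gap",round(s["finger_gap"],2))
    print("dp",d.round(4),"n>=%.1f"%(np.linalg.norm(d)/.075),"rot",rv.round(4))
if __name__=="__main__": delta(sys.argv[1],*map(float,sys.argv[2:]))
E
python3 go.py w .6156 .1359 .257 31
```

```text
t 0.1 tip setter [-0.4428 -0.6018  0.2205] force [ 0.1  0.2 -0.3] gap 1.0
dp [ 1.2363 -1.0029 -0.0516] n>=21.2 rot [-0.0003 -0.0001 -0.0203]
```

```bash
python3 -m crank '[{"dp":[0.056,-0.0456,-0.0023],"delta_rot":[0,0,0],"fingers":-1},{"dp":[0.056,-0.0456,-0.0023],"delta_rot":[0,0,0],"fingers":-1},{"dp":[0.056,-0.0456,-0.0023],"delta_rot":[0,0,0],"fingers":-1},{"dp":[0.056,-0.0456,-0.0023],"delta_rot":[0,0,0],"fingers":-1},{"dp":[0.056,-0.0456,-0.0023],"delta_rot":[0,0,0],"fingers":-1},{"dp":[0.056,-0.0456,-0.0023],"delta_rot":[0,0,0],"fingers":-1},{"dp":[0.056,-0.0456,-0.0023],"delta_rot":[0,0,0],"fingers":-1},{"dp":[0.056,-0.0456,-0.0023],"delta_rot":[0,0,0],"fingers":-1},{"dp":[0.056,-0.0456,-0.0023],"delta_rot":[0,0,0],"fingers":-1},{"dp":[0.056,-0.0456,-0.0023],"delta_rot":[0,0,0],"fingers":-1},{"dp":[0.056,-0.0456,-0.0023],"delta_rot":[0,0,0],"fingers":-1}]' 20; python3 go.py w .6156 .1359 .257 31
```

```text
t: 1.02
tcp_pos: [0.4328, -0.2169, 0.3164]
tool_rot: [0.979, 0.205, -0.0, -0.0]
force: [0.4, -0.9, -0.1]
finger_gap: 0.004
gripper_force: 0.0
t 1.02 tip setter [-0.1607 -0.3203  0.2339] force [ 0.4 -0.9 -0.1] gap 0.0
dp [ 0.6183 -0.4993 -0.027 ] n>=10.6 rot [-0.0001  0.     -0.0203]
```

```bash
python3 -m crank '[{"dp":[0.056,-0.0454,-0.0025],"delta_rot":[0,0,0],"fingers":-1},{"dp":[0.056,-0.0454,-0.0025],"delta_rot":[0,0,0],"fingers":-1},{"dp":[0.056,-0.0454,-0.0025],"delta_rot":[0,0,0],"fingers":-1},{"dp":[0.056,-0.0454,-0.0025],"delta_rot":[0,0,0],"fingers":-1},{"dp":[0.056,-0.0454,-0.0025],"delta_rot":[0,0,0],"fingers":-1},{"dp":[0.056,-0.0454,-0.0025],"delta_rot":[0,0,0],"fingers":-1},{"dp":[0.056,-0.0454,-0.0025],"delta_rot":[0,0,0],"fingers":-1},{"dp":[0.056,-0.0454,-0.0025],"delta_rot":[0,0,0],"fingers":-1},{"dp":[0.056,-0.0454,-0.0025],"delta_rot":[0,0,0],"fingers":-1},{"dp":[0.056,-0.0454,-0.0025],"delta_rot":[0,0,0],"fingers":-1},{"dp":[0.056,-0.0454,-0.0025],"delta_rot":[0,0,0],"fingers":-1},{"dp":[0,0,0],"delta_rot":[0,0,-0.0199],"fingers":-1}]'; python3 go.py s .122 -.041 .160 13
python3 - <<'E'
from h import *
p,d=manip.snapshot("wrist"); cv2.imwrite("pics/w1.png",p[:,:,::-1])
E
```

```text
t: 2.02
tcp_pos: [0.6163, 0.1394, 0.3301]
tool_rot: [0.963, 0.269, 0.002, -0.001]
force: [0.4, -0.6, 0.7]
finger_gap: -0.002
gripper_force: 0.0
t 2.02 tip setter [ 0.1237 -0.0379  0.2476] force [ 0.4 -0.6  0.7] gap -0.0
dp [-0.0055  0.0054  0.1752] n>=2.3 rot [-0.0002 -0.0007  0.0007]
```

View pics/w1.png

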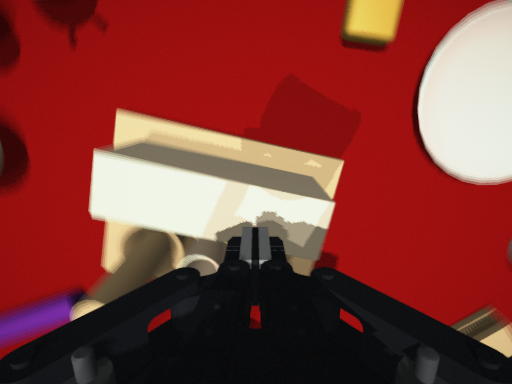

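The wrist view shows the closed fingertips at (256,245) over the brick, with the leaning prop hidden behind the gripper body. I'll descend behind the prop.

```bash
python3 -m crank '[{"dp":[-0.0015,0.0014,0.0438],"delta_rot":[0,0,0],"fingers":-1},{"dp":[-0.0015,0.0014,0.0438],"delta_rot":[0,0,0],"fingers":-1},{"dp":[-0.0015,0.0014,0.0438],"delta_rot":[0,0,0],"fingers":-1},{"dp":[0,0,0.0438],"delta_rot":[0,0,0],"fingers":-1},{"dp":[0,0,0],"delta_rot":[0,0,0],"fingers":-1},{"dp":[-0.008,0,0],"delta_rot":[0,0,0],"fingers":-1},{"dp":[-0.008,0,0],"delta_rot":[0,0,0],"fingers":-1},{"dp":[-0.008,0,0],"delta_rot":[0,0,0],"fingers":-1},{"dp":[-0.008,0,0],"delta_rot":[0,0,0],"fingers":-1}]'; python3 go.py s .034 -.062 .160 13
```

```text
t: 2.82
tcp_pos: [0.5997, 0.1222, 0.2444]
tool_rot: [0.964, 0.266, 0.001, 0.0]
force: [0.7, 0.5, 0.1]
finger_gap: -0.002
gripper_force: 0.0
t 2.82 tip setter [ 0.1027 -0.0492  0.1619] force [0.7 0.5 0.1] gap -0.0
dp [-0.1396 -0.0056  0.0034] n>=1.9 rot [ 0.0002 -0.0004 -0.0003]
```

```bash
python3 -m crank '[{"dp":[-0.006,0,0],"delta_rot":[0,0,0],"fingers":-1},{"dp":[-0.006,0,0],"delta_rot":[0,0,0],"fingers":-1},{"dp":[-0.006,0,0],"delta_rot":[0,0,0],"fingers":-1},{"dp":[-0.006,0,0],"delta_rot":[0,0,0],"fingers":-1},{"dp":[-0.006,0,0],"delta_rot":[0,0,0],"fingers":-1},{"dp":[-0.006,0,0],"delta_rot":[0,0,0],"fingers":-1}]'; python3 go.py s .034 -.062 .160 13;python3 -m crank '[{"dp":[-0.006,0,0],"delta_rot":[0,0,0],"fingers":-1},{"dp":[-0.006,0,0],"delta_rot":[0,0,0],"fingers":-1},{"dp":[-0.006,0,0],"delta_rot":[0,0,0],"fingers":-1},{"dp":[-0.006,0,0],"delta_rot":[0,0,0],"fingers":-1},{"dp":[-0.006,0,0],"delta_rot":[0,0,0],"fingers":-1},{"dp":[-0.006,0,0],"delta_rot":[0,0,0],"fingers":-1}]'; python3 go.py s .034 -.062 .160 13
```

```text
t: 3.32
tcp_pos: [0.5832, 0.1131, 0.2424]
tool_rot: [0.964, 0.266, -0.001, -0.0]
force: [1.5, -0.2, 1.2]
finger_gap: 0.0
gripper_force: 0.6
t 3.32 tip setter [ 0.0841 -0.0527  0.1599] force [ 1.5 -0.2  1.2] gap 0.0
dp [-1.019e-01 -4.200e-03  1.000e-04] n>=1.4 rot [-0.0001  0.0003 -0.0002]
t: 3.82
tcp_pos: [0.5681, 0.1039, 0.2425]
tool_rot: [0.964, 0.266, -0.0, -0.0]
force: [0.3, 0.4, -0.7]
finger_gap: -0.0
gripper_force: 0.2
t 3.82 tip setter [ 0.0669 -0.0568  0.16  ] force [ 0.3  0.4 -0.7] gap -0.0
dp [-0.0665 -0.0047  0.0001] n>=0.9 rot [-0.      0.0001 -0.0002]
```

```bash
python3 - <<'E'
from h import *
p,d=manip.snapshot("scene"); q,e=manip.snapshot("top")
cv2.imwrite("pics/s2.png",np.hstack([cv2.resize(p[170:310,190:340],(400,373),interpolation=3),cv2.resize(q[120:240,180:310],(400,373),interpolation=3)])[:,:,::-1])
E
```

```text
(no output)
```

View pics/s2.png

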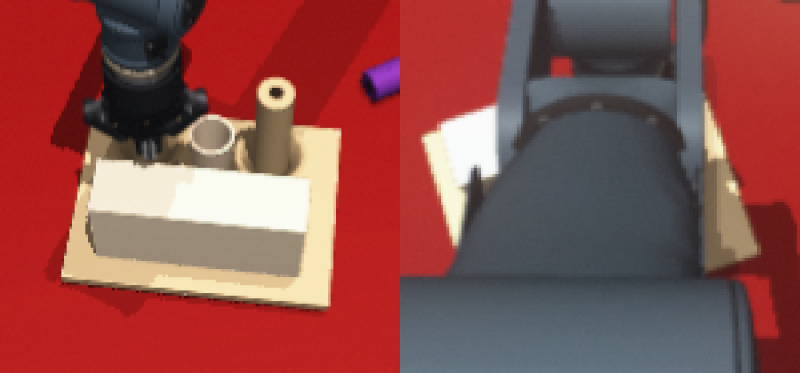

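The fingers are at the prop, scene crop (148,150), and the prop stays hidden behind the gripper. The 1–1.5 N push matches the prop's light tipping moment, so I'll continue.

```bash
python3 -m crank '[{"dp":[-0.006,-0.0004,0],"delta_rot":[0,0,0],"fingers":-1},{"dp":[-0.006,-0.0004,0],"delta_rot":[0,0,0],"fingers":-1},{"dp":[-0.006,-0.0004,0],"delta_rot":[0,0,0],"fingers":-1},{"dp":[-0.006,-0.0004,0],"delta_rot":[0,0,0],"fingers":-1},{"dp":[-0.006,-0.0004,0],"delta_rot":[0,0,0],"fingers":-1}]'; python3 go.py s .034 -.062 .160 13;python3 -m crank '[{"dp":[-0.005,-0.0004,0],"delta_rot":[0,0,0],"fingers":-1},{"dp":[-0.005,-0.0004,0],"delta_rot":[0,0,0],"fingers":-1},{"dp":[-0.005,-0.0004,0],"delta_rot":[0,0,0],"fingers":-1},{"dp":[-0.005,-0.0004,0],"delta_rot":[0,0,0],"fingers":-1},{"dp":[-0.005,-0.0004,0],"delta_rot":[0,0,0],"fingers":-1}]'; python3 go.py s .034 -.062 .160 13
```

```text
t: 4.33
tcp_pos: [0.5548, 0.0971, 0.2427]
tool_rot: [0.964, 0.266, -0.0, -0.0]
force: [0.3, -0.3, 1.0]
finger_gap: -0.005
gripper_force: 0.0
t 4.33 tip setter [ 0.0522 -0.0592  0.1602] force [ 0.3 -0.3  1. ] gap -0.0
dp [-0.0368 -0.0026  0.0003] n>=0.5 rot [-0.      0.     -0.0002]
t: 4.75
tcp_pos: [0.5438, 0.0916, 0.2427]
tool_rot: [0.964, 0.266, -0.0, 0.0]
force: [0.2, -1.3, 0.6]
finger_gap: -0.0
gripper_force: 0.0
t 4.75 tip setter [ 0.04   -0.061   0.1602] force [ 0.2 -1.3  0.6] gap -0.0
dp [-0.0121 -0.0008  0.0005] n>=0.2 rot [ 0.      0.     -0.0002]
```

```bash
python3 -m crank '[{"dp":[-0.004,0,0],"delta_rot":[0,0,0],"fingers":-1},{"dp":[-0.004,0,0],"delta_rot":[0,0,0],"fingers":-1},{"dp":[-0.004,0,0],"delta_rot":[0,0,0],"fingers":-1}]'; python3 -m crank '[{"dp":[-0.004,0,0],"delta_rot":[0,0,0],"fingers":-1},{"dp":[0,0,0],"delta_rot":[0,0,0],"fingers":-1}]';python3 go.py s .031 -.062 .160 13; python3 - <<'E'
from h import *
for n in("scene","wrist"):
    p,d=manip.snapshot(n); P=pts(n,d); c=np.array([.4869,.1373,.0095]); l=R.from_euler("z",17.96,degrees=True).inv().apply(P.reshape(-1,3)-c).reshape(P.shape)
    hsv=cv2.cvtColor(p,cv2.COLOR_RGB2HSV); tan=(hsv[...,0]>8)&(hsv[...,0]<30)&(hsv[...,1]>40)&(d>0)
    m=tan&(l[...,1]<-.03)&(l[...,1]>-.13)&(abs(l[...,0])<.1)&(l[...,2]>.135)&(l[...,2]<.24); q=l[m]; print(n,m.sum()); 
    if m.sum(): print(q.min(0),q.max(0),np.median(q,0))
E
```

```text
t: 5.0
tcp_pos: [0.5386, 0.0885, 0.2427]
tool_rot: [0.964, 0.266, -0.0, -0.0]
force: [-0.4, 0.1, 0.1]
finger_gap: -0.003
gripper_force: 0.0
t: 5.17
tcp_pos: [0.5367, 0.0874, 0.2427]
tool_rot: [0.964, 0.266, -0.0, -0.0]
force: [0.6, 0.6, -0.3]
finger_gap: 0.001
gripper_force: 0.0
t 5.17 tip setter [ 0.032  -0.0628  0.1602] force [ 0.6  0.6 -0.3] gap 0.0
dp [-0.0016 -0.002   0.0004] n>=0.0 rot [-0.      0.0001 -0.0003]
scene 23
[ 0.00330311 -0.08942551  0.13560046] [ 0.0470788  -0.0489674   0.22714402] [ 0.01527551 -0.07527979  0.15432569]
wrist 308
[ 0.00558783 -0.08081262  0.16626039] [ 0.04862507 -0.04648592  0.2358643 ] [ 0.01466462 -0.06665346  0.19338368]
```

```bash
python3 -m crank '[{"dp":[0.02,0,0],"delta_rot":[0,0,0],"fingers":-1},{"dp":[0.04,0,0],"delta_rot":[0,0,0],"fingers":-1},{"dp":[0.06,0,-0.03],"delta_rot":[0,0,0],"fingers":-1},{"dp":[0.03,0,-0.06],"delta_rot":[0,0,0],"fingers":-1},{"dp":[0,0,-0.06],"delta_rot":[0,0,0],"fingers":-1},{"dp":[0,0,0],"delta_rot":[0,0,0],"fingers":-1}]'; python3 - <<'E'
from h import *
o=[]
for n in("scene","wrist"):
    p,d=manip.snapshot(n); P=pts(n,d); c=np.array([.4869,.1373,.0095]); l=R.from_euler("z",17.96,degrees=True).inv().apply(P.reshape(-1,3)-c).reshape(P.shape)
    hsv=cv2.cvtColor(p,cv2.COLOR_RGB2HSV); tan=(hsv[...,0]>8)&(hsv[...,0]<30)&(hsv[...,1]>40)&(d>0)
    m=tan&(l[...,1]<-.03)&(l[...,1]>-.13)&(abs(l[...,0])<.1)&(l[...,2]>.186)&(l[...,2]<.215); q=l[m]; print(n,m.sum()); 
    if m.sum(): print(q.min(0),q.max(0),(q.min(0)+q.max(0))/2,np.median(q,0))
    o.append(p[:380,:400] if n=="wrist" else cv2.resize(p[170:310,190:337],(400,380),interpolation=3))
cv2.imwrite("pics/s3.png",np.hstack(o)[:,:,::-1])
E
python3 go.py s 0 -.07 .215 13
```

```text
t: 5.77
tcp_pos: [0.6061, 0.1273, 0.324]
tool_rot: [0.964, 0.267, 0.007, 0.002]
force: [0.5, -0.7, 0.6]
finger_gap: 0.0
gripper_force: 0.0
scene 0
wrist 56
[ 0.01349951 -0.07124466  0.1862924 ] [ 0.01639496 -0.06249272  0.19238904] [ 0.01494724 -0.06686869  0.18934072] [ 0.01484503 -0.06677882  0.18922595]
t 5.87 tip setter [ 0.1068 -0.0458  0.2366] force [-1.3  0.3 -0.4] gap -0.0
dp [-0.2192 -0.0008  0.0426] n>=3.0 rot [ 0.0003 -0.0005 -0.0002]
```

View pics/s3.png

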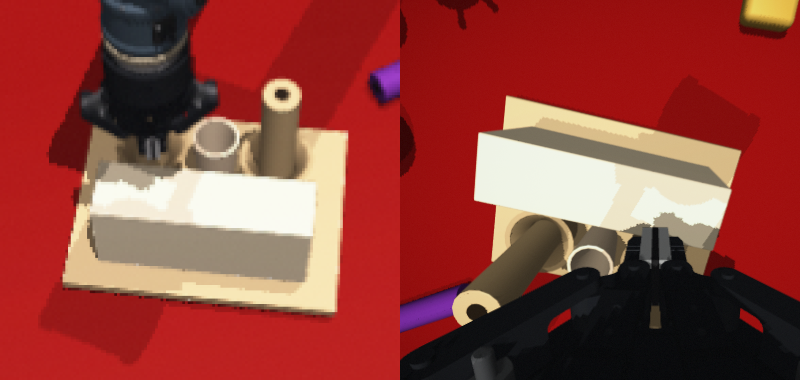

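The wrist crop shows the prop's face just in front of the fingers at x≈0.015 m. It no longer lies over the brick, so it stands upright with its top at about 0.193 m. I'll move over the top and press slowly.

```bash
python3 -m crank '[{"dp":[-0.055,0,0],"delta_rot":[0,0,0],"fingers":-1},{"dp":[-0.055,0,0],"delta_rot":[0,0,0],"fingers":-1},{"dp":[-0.055,0,0],"delta_rot":[0,0,0],"fingers":-1},{"dp":[-0.054,0,0],"delta_rot":[0,0,0],"fingers":-1},{"dp":[0,0,0.03],"delta_rot":[0,0,0],"fingers":-1},{"dp":[0,0,0.03],"delta_rot":[0,0,0],"fingers":-1},{"dp":[0,0,0.01],"delta_rot":[0,0,0],"fingers":-1},{"dp":[0,0,0],"delta_rot":[0,0,0],"fingers":-1}]'; python3 go.py s 0 -.07 .193 13
```

```text
t: 6.53
tcp_pos: [0.5061, 0.0699, 0.2806]
tool_rot: [0.964, 0.266, -0.003, -0.001]
force: [0.7, -0.5, 0.6]
finger_gap: 0.003
gripper_force: 0.0
t 6.53 tip setter [-0.0025 -0.07    0.1981] force [ 0.7 -0.5  0.6] gap 0.0
dp [0.0049 0.0011 0.0101] n>=0.2 rot [-0.0005  0.0007 -0.0003]
```

```bash
python3 -m crank '[{"dp":[0.003,0,0.003],"delta_rot":[0,0,0],"fingers":-1},{"dp":[0,0,0.002],"delta_rot":[0,0,0],"fingers":-1},{"dp":[0,0,0.002],"delta_rot":[0,0,0],"fingers":-1}]';python3 -m crank '[{"dp":[0,0,0.002],"delta_rot":[0,0,0],"fingers":-1}]';python3 -m crank '[{"dp":[0,0,0.001],"delta_rot":[0,0,0],"fingers":-1}]'; python3 go.py s 0 -.07 .193 13
```

```text
t: 6.78
tcp_pos: [0.5094, 0.0708, 0.2795]
tool_rot: [0.964, 0.266, 0.001, 0.0]
force: [-0.6, 0.1, 0.1]
finger_gap: -0.001
gripper_force: 0.0
t: 6.87
tcp_pos: [0.5092, 0.0708, 0.2785]
tool_rot: [0.964, 0.266, 0.0, 0.0]
force: [0.2, -0.2, 0.8]
finger_gap: 0.001
gripper_force: 0.0
t: 6.95
tcp_pos: [0.509, 0.0708, 0.2779]
tool_rot: [0.964, 0.266, 0.0, 0.0]
force: [0.4, -0.4, -0.4]
finger_gap: 0.002
gripper_force: 0.0
t 6.95 tip setter [ 0.0005 -0.0701  0.1954] force [ 0.4 -0.4 -0.4] gap 0.0
dp [-0.0009 -0.0004  0.0048] n>=0.1 rot [ 0.     -0.0001 -0.0002]
```

```bash
r() { :; }; python3 -m crank '[{"dp":[0,0,0.0015],"delta_rot":[0,0,0],"fingers":-1}]'|grep -E 'force|pos';python3 -m crank '[{"dp":[0,0,0.0015],"delta_rot":[0,0,0],"fingers":-1}]'|grep -E 'force|pos';python3 -m crank '[{"dp":[0,0,0.001],"delta_rot":[0,0,0],"fingers":-1}]'|grep -E 'force|pos';python3 -m crank '[{"dp":[0,0,0.001],"delta_rot":[0,0,0],"fingers":-1}]'|grep -E 'force|pos'
```

```text
tcp_pos: [0.5089, 0.0707, 0.2772]
force: [0.7, 0.5, 0.4]
gripper_force: 0.0
tcp_pos: [0.5089, 0.0707, 0.2763]
force: [-0.1, -0.8, -0.2]
gripper_force: 0.0
tcp_pos: [0.5088, 0.0707, 0.2757]
force: [-0.0, 0.7, 0.5]
gripper_force: 0.0
tcp_pos: [0.509, 0.0706, 0.2756]
force: [-0.1, -0.2, 5.6]
gripper_force: 2.5
```

```bash
python3 -m crank '[{"dp":[0,0,0.0007],"delta_rot":[0,0,0],"fingers":-1}]'|grep -E 'force|pos';python3 -m crank '[{"dp":[0,0,0.0005],"delta_rot":[0,0,0],"fingers":-1}]'|grep -E 'force|pos'
```

```text
tcp_pos: [0.5091, 0.0706, 0.2756]
force: [-0.4, -0.7, 6.0]
gripper_force: 3.4
tcp_pos: [0.5093, 0.0706, 0.2756]
force: [-1.8, -0.3, 8.3]
gripper_force: 3.8
```

```bash
python3 -m crank '[{"dp":[0,0,0.0012],"delta_rot":[0,0,0],"fingers":-1}]'|grep -E 'force|pos';python3 -m crank '[{"dp":[0,0,0.0008],"delta_rot":[0,0,0],"fingers":-1}]'|grep -E 'force|pos'
```

```text
tcp_pos: [0.5096, 0.0706, 0.2755]
force: [-1.5, -0.2, 12.3]
gripper_force: 6.4
tcp_pos: [0.5099, 0.0706, 0.2756]
force: [-2.0, -0.1, 13.5]
gripper_force: 6.8
```

```bash
python3 -m crank '[{"dp":[0,0,0.0006],"delta_rot":[0,0,0],"fingers":-1},{"dp":[0,0,0],"delta_rot":[0,0,0],"fingers":-1},{"dp":[0,0,0],"delta_rot":[0,0,0],"fingers":-1}]'|grep -E 'force|pos|rot';python3 -m crank '[{"dp":[0,0,0],"delta_rot":[0,0,0],"fingers":-1},{"dp":[0,0,0],"delta_rot":[0,0,0],"fingers":-1},{"dp":[0,0,0],"delta_rot":[0,0,0],"fingers":-1},{"dp":[0,0,0],"delta_rot":[0,0,0],"fingers":-1},{"dp":[0,0,0],"delta_rot":[0,0,0],"fingers":-1},{"dp":[0,0,0],"delta_rot":[0,0,0],"fingers":-1}]'|grep -E 'force|pos'
```

```text
tcp_pos: [0.51, 0.0706, 0.2756]
tool_rot: [0.964, 0.266, 0.002, 0.001]
force: [-2.5, -0.6, 13.5]
gripper_force: 6.2
tcp_pos: [0.51, 0.0706, 0.2756]
force: [-2.0, 0.5, 11.2]
gripper_force: 6.2
```

```bash
python3 -m crank '[{"dp":[0,0,0.0015],"delta_rot":[0,0,0],"fingers":-1},{"dp":[0,0,0],"delta_rot":[0,0,0],"fingers":-1},{"dp":[0,0,0],"delta_rot":[0,0,0],"fingers":-1},{"dp":[0,0,0],"delta_rot":[0,0,0],"fingers":-1}]'|grep -E 'force|pos';python3 -m crank '[{"dp":[0,0,0],"delta_rot":[0,0,0],"fingers":-1},{"dp":[0,0,0],"delta_rot":[0,0,0],"fingers":-1},{"dp":[0,0,0],"delta_rot":[0,0,0],"fingers":-1},{"dp":[0,0,0],"delta_rot":[0,0,0],"fingers":-1},{"dp":[0,0,0],"delta_rot":[0,0,0],"fingers":-1},{"dp":[0,0,0],"delta_rot":[0,0,0],"fingers":-1}]'|grep -E 'force|pos'; python3 -m crank '[{"dp":[0,0,-0.005],"delta_rot":[0,0,0],"fingers":-1},{"dp":[0,0,-0.02],"delta_rot":[0,0,0],"fingers":-1},{"dp":[0,0,-0.05],"delta_rot":[0,0,0],"fingers":-1},{"dp":[0,0,-0.07],"delta_rot":[0,0,0],"fingers":-1},{"dp":[0,0,-0.07],"delta_rot":[0,0,0],"fingers":-1}]'|grep force; python3 go.py w .5 -.2885 .09 -22.5
```

```text
tcp_pos: [0.5104, 0.0706, 0.2756]
force: [-2.2, -0.2, 15.7]
gripper_force: 8.1
tcp_pos: [0.5105, 0.0705, 0.2756]
force: [-0.9, 0.3, 16.2]
gripper_force: 8.1
force: [1.1, -0.0, -0.2]
gripper_force: 0.0
t 9.62 tip setter [-0.0005 -0.0699  0.2981] force [ 1.1 -0.  -0.2] gap 0.0
dp [-0.3811  0.6093  0.4351] n>=11.2 rot [-1.000e-04  6.000e-04  1.482e-01]
```

```bash
python3 -m crank '[{"dp":[-0.0381,0.0609,0],"delta_rot":[0,0,0],"fingers":-1},{"dp":[-0.0381,0.0609,0],"delta_rot":[0,0,0],"fingers":-1},{"dp":[-0.0381,0.0609,0],"delta_rot":[0,0,0],"fingers":-1},{"dp":[-0.0381,0.0609,0],"delta_rot":[0,0,0],"fingers":1},{"dp":[-0.0381,0.0609,0],"delta_rot":[0,0,0],"fingers":1},{"dp":[-0.0381,0.0609,0],"delta_rot":[0,0,0],"fingers":1},{"dp":[-0.0381,0.0609,0],"delta_rot":[0,0,0],"fingers":1},{"dp":[-0.0381,0.0609,0],"delta_rot":[0,0,0],"fingers":1},{"dp":[-0.0381,0.0609,0],"delta_rot":[0,0,0],"fingers":1},{"dp":[-0.0381,0.0609,0],"delta_rot":[0,0,0],"fingers":1}]'|grep pos;python3 -m crank '[{"dp":[0,0,0.02],"delta_rot":[0,0,0.0185],"fingers":1},{"dp":[0,0,0.02],"delta_rot":[0,0,0.0185],"fingers":1},{"dp":[0,0,0.02],"delta_rot":[0,0,0.0185],"fingers":1},{"dp":[0,0,0.02],"delta_rot":[0,0,0.0185],"fingers":1},{"dp":[0,0,0.02],"delta_rot":[0,0,0.0185],"fingers":1},{"dp":[0,0,0.02],"delta_rot":[0,0,0.0185],"fingers":1},{"dp":[0,0,0.02],"delta_rot":[0,0,0.0185],"fingers":1},{"dp":[0,0,0.02],"delta_rot":[0,0,0.0185],"fingers":1},{"dp":[0,0,0],"delta_rot":[0,0,0],"fingers":1}]'|grep -E 'pos|gap';  python3 go.py w .5 -.2885 .09 -22.5
python3 - <<'E'
from h import *
c=np.array([.4869,.1373,.0095]); o=[]
for n in("top","scene","wrist"):
    p,d=manip.snapshot(n); P=pts(n,d)
    if n=="wrist":
        hsv=cv2.cvtColor(p,cv2.COLOR_RGB2HSV); m=(d>0)&(P[...,2]>.043)&(P[...,2]<.056)&(np.hypot(P[...,0]-.5,P[...,1]+.2885)<.13)&(hsv[...,0]>8)&(hsv[...,0]<32)&(hsv[...,1]>30)
        q=P[m]; r=cv2.minAreaRect(q[:,:2].astype(np.float32)); print("strip wrist",m.sum(),r,np.median(q[:,2])); o.append(cv2.resize(p,(400,300)))
    else:
        l=R.from_euler("z",17.96,degrees=True).inv().apply(P.reshape(-1,3)-c).reshape(P.shape)
        for s in(1,-1):
            q=l[(abs(l[...,1]-.07*s)<.04)&(abs(l[...,0])<.04)&(l[...,2]>.187)&(l[...,2]<.2)]; print(n,s,len(q),((q.min(0)+q.max(0))/2).round(4),q.max(0)-q.min(0),np.median(q[:,2]))
        if n=="top": o.append(cv2.resize(p[120:240,170:330],(400,300),interpolation=3))
cv2.imwrite("pics/s4.png",np.hstack(o)[:,:,::-1])
E
```

```text
tcp_pos: [0.501, -0.2901, 0.3801]
tcp_pos: [0.5005, -0.2877, 0.298]
finger_gap: 1.001
t 11.2 tip setter [-0.1181 -0.4084  0.2155] force [-0.1  0.7  0.9] gap 1.0
dp [0.001  0.0024 0.2701] n>=3.6 rot [-0.0003  0.0008 -0.0001]
top 1 173 [-0.0011  0.07    0.1924] [0.037573   0.03891733 0.01050443] 0.19290474882161462
top -1 165 [-0.0028 -0.0696  0.1927] [0.03878767 0.03846539 0.00903445] 0.19260305756029045
scene 1 145 [1.000e-04 6.940e-02 1.923e-01] [0.03973063 0.03717259 0.00963043] 0.19377302540304525
scene -1 139 [-0.0007 -0.0719  0.1931] [0.03869053 0.03830782 0.01207763] 0.1934432133098179
strip wrist 7789 ((0.4985811114311218, -0.2887072265148163), (0.055866047739982605, 0.19920796155929565), 67.66195678710938) 0.04833932743460295
```

View pics/s4.png

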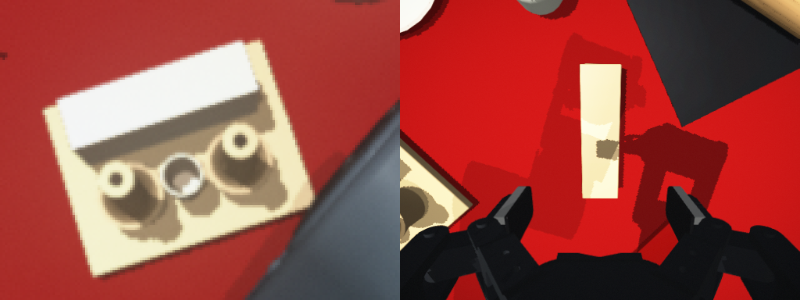

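Both props stand home, with tops at 0.1925–0.1935 m and centred. The wrist view shows the strip centred between the open fingers at (600,130). Now I'll descend and grip.

```bash
python3 go.py w .499 -.2887 .026 -22.4; python3 -m crank '[{"dp":[-0.002,0.003,0.06],"delta_rot":[0,0,0],"fingers":1},{"dp":[0,0,0.06],"delta_rot":[0,0,0],"fingers":1},{"dp":[0,0,0.06],"delta_rot":[0,0,0],"fingers":1},{"dp":[0,0,0.06],"delta_rot":[0,0,0],"fingers":1},{"dp":[0,0,0.06],"delta_rot":[0,0,0],"fingers":1},{"dp":[0,0,0.05],"delta_rot":[0,0,0],"fingers":1},{"dp":[0,0,0.03],"delta_rot":[0,0,0],"fingers":1},{"dp":[0,0,0.018],"delta_rot":[0,0,0],"fingers":1},{"dp":[0,0,0],"delta_rot":[0,0,0],"fingers":1}]'; python3 go.py w .499 -.2887 .026 -22.4
```

```text
t 11.35 tip setter [-0.1173 -0.4097  0.218 ] force [ 0.9 -0.7  0.3] gap 1.0
dp [-0.0049  0.0022  0.403 ] n>=5.4 rot [ 0.     -0.      0.0004]
t: 12.1
tcp_pos: [0.4998, -0.2893, 0.0998]
tool_rot: [0.981, -0.194, -0.001, -0.001]
force: [0.4, 0.5, -0.2]
finger_gap: 0.997
gripper_force: 0.0
t 12.1 tip setter [-0.1193 -0.4098  0.0173] force [ 0.4  0.5 -0.2] gap 1.0
dp [-0.0018 -0.0005  0.0016] n>=0.0 rot [-0.0001  0.0003  0.0002]
```

```bash
python3 -m crank '[{"dp":[0,0,0],"delta_rot":[0,0,0],"fingers":-1},{"dp":[0,0,0],"delta_rot":[0,0,0],"fingers":-1},{"dp":[0,0,0],"delta_rot":[0,0,0],"fingers":-1},{"dp":[0,0,0],"delta_rot":[0,0,0],"fingers":-1},{"dp":[0,0,0],"delta_rot":[0,0,0],"fingers":-1},{"dp":[0,0,0],"delta_rot":[0,0,0],"fingers":-1},{"dp":[0,0,-0.01],"delta_rot":[0,0,0],"fingers":-1},{"dp":[0,0,-0.02],"delta_rot":[0,0,0],"fingers":-1},{"dp":[0,0,-0.03],"delta_rot":[0,0,0],"fingers":-1},{"dp":[0,0,-0.05],"delta_rot":[0,0,0],"fingers":-1},{"dp":[0,0,0],"delta_rot":[0,0,0],"fingers":-1}]' 50; python3 go.py s 0 0 .24 -90
```

```text
t: 13.02
tcp_pos: [0.5016, -0.2907, 0.1601]
tool_rot: [0.981, -0.194, 0.003, 0.002]
force: [0.4, -1.0, -2.3]
finger_gap: 0.64
gripper_force: 54.4
t 13.02 tip setter [-0.118  -0.4117  0.0776] force [ 0.4 -1.  -2.3] gap 0.64
dp [-0.351  -0.7795 -0.3291] n>=12.2 rot [-1.000e-04 -1.200e-03  1.379e-01]
```

```bash
python3 -m crank '[{"dp":[0,0,-0.045],"delta_rot":[0,0,0.0172],"fingers":-1},{"dp":[0,0,-0.045],"delta_rot":[0,0,0.0172],"fingers":-1},{"dp":[0,0,-0.045],"delta_rot":[0,0,0.0172],"fingers":-1},{"dp":[0,0,-0.045],"delta_rot":[0,0,0.0172],"fingers":-1},{"dp":[0,0,-0.045],"delta_rot":[0,0,0.0172],"fingers":-1},{"dp":[0,0,-0.045],"delta_rot":[0,0,0.0172],"fingers":-1},{"dp":[0,0,-0.045],"delta_rot":[0,0,0.0172],"fingers":-1},{"dp":[0,0,-0.04],"delta_rot":[0,0,0.0172],"fingers":-1},{"dp":[0,0,0],"delta_rot":[0,0,0],"fingers":-1}]'; python3 go.py s 0 0 .24 -90
```

```text
t: 13.77
tcp_pos: [0.5012, -0.2904, 0.3375]
tool_rot: [0.809, -0.588, 0.004, 0.0]
force: [0.7, -1.0, -2.1]
finger_gap: 0.639
gripper_force: 54.9
t 13.77 tip setter [-0.1183 -0.4113  0.255 ] force [ 0.7 -1.  -2.1] gap 0.64
dp [-0.8228 -0.2364  0.0251] n>=11.4 rot [-0.0007 -0.0012  0.    ]
```

```bash
python3 -m crank '[{"dp":[-0.0514,-0.0148,0],"delta_rot":[0,0,0],"fingers":-1},{"dp":[-0.0514,-0.0148,0],"delta_rot":[0,0,0],"fingers":-1},{"dp":[-0.0514,-0.0148,0],"delta_rot":[0,0,0],"fingers":-1},{"dp":[-0.0514,-0.0148,0],"delta_rot":[0,0,0],"fingers":-1},{"dp":[-0.0514,-0.0148,0],"delta_rot":[0,0,0],"fingers":-1},{"dp":[-0.0514,-0.0148,0],"delta_rot":[0,0,0],"fingers":-1},{"dp":[-0.0514,-0.0148,0],"delta_rot":[0,0,0],"fingers":-1},{"dp":[-0.0514,-0.0148,0],"delta_rot":[0,0,0],"fingers":-1},{"dp":[-0.0514,-0.0148,0],"delta_rot":[0,0,0],"fingers":-1},{"dp":[-0.0514,-0.0148,0],"delta_rot":[0,0,0],"fingers":-1},{"dp":[-0.0514,-0.0148,0],"delta_rot":[0,0,0],"fingers":-1},{"dp":[-0.0514,-0.0148,0],"delta_rot":[0,0,0],"fingers":-1}]'|grep pos; python3 -m crank '[{"dp":[-0.0514,-0.0148,0],"delta_rot":[0,0,0],"fingers":-1},{"dp":[-0.0514,-0.0148,0],"delta_rot":[0,0,0],"fingers":-1},{"dp":[-0.0514,-0.0148,0],"delta_rot":[0,0,0],"fingers":-1},{"dp":[-0.0514,-0.0148,0],"delta_rot":[0,0,0],"fingers":-1},{"dp":[0,0,0],"delta_rot":[0,0,0],"fingers":-1},{"dp":[0,0,0],"delta_rot":[0,0,0],"fingers":-1},{"dp":[0,0,0],"delta_rot":[0,0,0],"fingers":-1}]'|grep -E 'pos|gap'; cat > st.py <<'E'
from h import *
c=np.array([.4869,.1373,.0095]); o=[]
zmin,zmax=.195,.32
for n in("wrist","scene"):
    p,d=manip.snapshot(n); P=pts(n,d)
    l=R.from_euler("z",17.96,degrees=True).inv().apply(P.reshape(-1,3)-c).reshape(P.shape)
    hsv=cv2.cvtColor(p,cv2.COLOR_RGB2HSV)
    m=(d>0)&(abs(l[...,0])<.06)&(abs(l[...,1])<.14)&(l[...,2]>zmin)&(l[...,2]<zmax)&(hsv[...,0]>8)&(hsv[...,0]<32)&(hsv[...,1]>30)
    q=l[m]; zt=np.median(q[:,2]); t=q[abs(q[:,2]-zt)<.006]; r=cv2.minAreaRect(t[:,:2].astype(np.float32))
    f=np.linalg.lstsq(np.c_[t[:,:2],np.ones(len(t))],t[:,2],rcond=None)[0]
    print(n,len(t),"top z",zt,"rect",r,"slopes deg",np.degrees(f[:2]),"centre z",f[2])
    o.append(cv2.resize(p if n=="wrist" else p[130:300,170:397],(400,300)))
import sys; cv2.imwrite(sys.argv[1],np.hstack(o)[:,:,::-1])
E
python3 st.py pics/s5.png; python3 go.py s 0 0 .19 -90
```

```text
tcp_pos: [0.4876, 0.0327, 0.3319]
tcp_pos: [0.4848, 0.1317, 0.3324]
finger_gap: 0.641
wrist 35257 top z 0.2674951460084443 rect ((-0.0038032568991184235, -0.03273569047451019), (0.057076744735240936, 0.13678202033042908), 1.1361746788024902) slopes deg [0.02540922 0.54627454] centre z 0.267886721794487
scene 1079 top z 0.2673747538760361 rect ((-0.003548435866832733, -0.002086065709590912), (0.05878516659140587, 0.19958601891994476), 0.32075992226600647) slopes deg [0.68763459 0.61911183] centre z 0.2674610250436149
t 15.45 tip setter [-0.0035 -0.0053  0.2504] force [-0.5  0.6 -3.6] gap 0.64
dp [-0.0096 -0.007   0.1208] n>=1.6 rot [-0.0002  0.0012  0.0015]
```

View pics/s5.png

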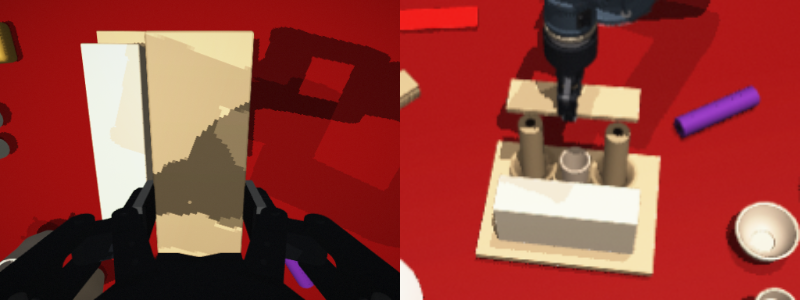

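The strip hangs level and square. It is centred at setter (−0.004, −0.002) with its underside at about 0.2555 m, and both props are upright below it. I'll correct the offset and lower it.

```bash
python3 -m crank '[{"dp":[-0.004,-0.0074,0.02],"delta_rot":[0,0,0.001],"fingers":-1},{"dp":[0,0,0.02],"delta_rot":[0,0,0],"fingers":-1},{"dp":[0,0,0.02],"delta_rot":[0,0,0],"fingers":-1},{"dp":[0,0,0.02],"delta_rot":[0,0,0],"fingers":-1},{"dp":[0,0,0.02],"delta_rot":[0,0,0],"fingers":-1},{"dp":[0,0,0.012],"delta_rot":[0,0,0],"fingers":-1},{"dp":[0,0,0],"delta_rot":[0,0,0],"fingers":-1},{"dp":[0,0,0],"delta_rot":[0,0,0],"fingers":-1}]'|grep -E '^force|pos'; python3 -m crank '[{"dp":[0,0,0.002],"delta_rot":[0,0,0],"fingers":-1},{"dp":[0,0,0.002],"delta_rot":[0,0,0],"fingers":-1}]'|grep -E '^force|pos'; python3 go.py s 0 0 .188 -90;
```

```text
tcp_pos: [0.4884, 0.1326, 0.277]
force: [0.4, -0.2, -2.9]
tcp_pos: [0.4888, 0.133, 0.276]
force: [-0.7, -0.2, -3.3]
t 16.28 tip setter [ 0.0005 -0.0047  0.1935] force [-0.7 -0.2 -3.3] gap 0.64
dp [-0.0092  0.001   0.0111] n>=0.2 rot [-0.0008  0.0017  0.001 ]
```

```bash
for i in 1; do python3 -m crank '[{"dp":[0,0,0.002],"delta_rot":[0,0,0],"fingers":-1},{"dp":[0,0,0.002],"delta_rot":[0,0,0],"fingers":-1}]'|grep -E '^force|pos'; python3 -m crank '[{"dp":[0,0,0.002],"delta_rot":[0,0,0],"fingers":-1}]'|grep -E '^force|pos'; python3 -m crank '[{"dp":[0,0,0.002],"delta_rot":[0,0,0],"fingers":-1}]'|grep -E '^force|pos'; python3 -m crank '[{"dp":[0,0,0.001],"delta_rot":[0,0,0],"fingers":-1}]'|grep -E '^force|pos'; done
```

```text
tcp_pos: [0.4885, 0.1331, 0.2738]
force: [-0.1, -0.1, -3.3]
tcp_pos: [0.4884, 0.1332, 0.2727]
force: [0.6, -0.4, -3.5]
tcp_pos: [0.4883, 0.1332, 0.2715]
force: [0.5, -0.0, -2.9]
tcp_pos: [0.4883, 0.1332, 0.2709]
force: [-0.0, -0.6, -2.6]
```

```bash
python3 -m crank '[{"dp":[0,0,0.001],"delta_rot":[0,0,0],"fingers":-1}]'|grep -E '^force|pos'; python3 -m crank '[{"dp":[0,0,0.001],"delta_rot":[0,0,0],"fingers":-1}]'|grep -E '^force|pos'; python3 -m crank '[{"dp":[0,0,0.001],"delta_rot":[0,0,0],"fingers":-1}]'|grep -E '^force|pos';python3 -m crank '[{"dp":[0,0,0.001],"delta_rot":[0,0,0],"fingers":-1}]'|grep -E '^force|pos'
```

```text
tcp_pos: [0.4883, 0.1332, 0.2705]
force: [0.1, -0.6, -1.6]
tcp_pos: [0.4884, 0.1332, 0.2702]
force: [-0.4, 0.5, -0.5]
tcp_pos: [0.4884, 0.1332, 0.2699]
force: [-0.4, 0.3, 5.7]
tcp_pos: [0.4885, 0.1332, 0.2699]
force: [-2.4, -0.3, 9.1]
```

```bash
python3 -m crank '[{"dp":[0,0,-0.0015],"delta_rot":[0,0,0],"fingers":-1},{"dp":[0,0,0],"delta_rot":[0,0,0],"fingers":-1}]' 20|grep -E '^force|pos'; python3 -m crank '[{"dp":[0,0,0],"delta_rot":[0,0,0],"fingers":0.35},{"dp":[0,0,0],"delta_rot":[0,0,0],"fingers":0.45},{"dp":[0,0,0],"delta_rot":[0,0,0],"fingers":0.6},{"dp":[0,0,0],"delta_rot":[0,0,0],"fingers":0.8},{"dp":[0,0,0],"delta_rot":[0,0,0],"fingers":1},{"dp":[0,0,0],"delta_rot":[0,0,0],"fingers":1},{"dp":[0,0,0],"delta_rot":[0,0,0],"fingers":1}]'; python3 -m crank '[{"dp":[0,0,-0.01],"delta_rot":[0,0,0],"fingers":1},{"dp":[0,0,-0.03],"delta_rot":[0,0,0],"fingers":1},{"dp":[0,0,-0.06],"delta_rot":[0,0,0],"fingers":1},{"dp":[0,0,-0.06],"delta_rot":[0,0,0],"fingers":1},{"dp":[0,0,-0.06],"delta_rot":[0,0,0],"fingers":1},{"dp":[0,0,0],"delta_rot":[0,0,0],"fingers":1},{"dp":[0,0,0],"delta_rot":[0,0,0],"fingers":1}]'; sed -i 's/zmin,zmax=.*/zmin,zmax=.196,.216/' st.py; python3 st.py pics/s6.png
```

```text
tcp_pos: [0.4884, 0.1332, 0.2701]
force: [0.0, -0.1, 0.6]
t: 17.78
tcp_pos: [0.4883, 0.1332, 0.2697]
tool_rot: [0.811, -0.585, -0.004, -0.005]
force: [0.2, -0.3, -0.1]
finger_gap: 0.997
gripper_force: 0.0
t: 18.37
tcp_pos: [0.4891, 0.1319, 0.382]
tool_rot: [0.811, -0.585, -0.001, -0.006]
force: [0.1, -0.0, -0.2]
finger_gap: 1.0
gripper_force: 0.0
wrist 14546 top z 0.20344706087952474 rect ((-0.001239808276295662, 0.0005448013544082642), (0.05618052929639816, 0.1994566023349762), 0.33783864974975586) slopes deg [-0.23129676  0.02185866] centre z 0.2034470970653812
scene 1245 top z 0.2055250444649402 rect ((-0.00024552829563617706, -0.0012809112668037415), (0.19998931884765625, 0.059212327003479004), 89.96270751953125) slopes deg [-1.00679501 -0.03439697] centre z 0.20560050143317904
```

View pics/s6.png

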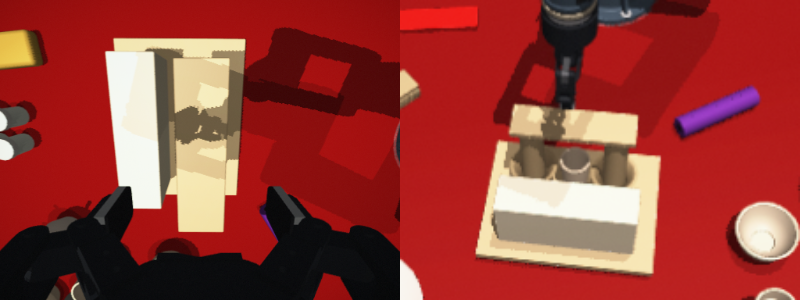

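The strip rests on both props, level and square, centred within about 1 mm with its underside at about 0.193 m. The beaker still stands at scene crop (575,162). Gripper is clear, so I'm handing in.

```bash
python3 -c "
from station import manip
print(manip.sign_off())"
```

```text
the job is handed in; nothing more can be done
None
```

The job is handed in after about 18 s of the 64 s allowed, and no verdict came back: the leaning prop is upright and home, bedded at about 16 N, and the strip lies level, square and centred within about 1 mm on both props, with the beaker still standing in the last picture and no other ware approached.

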